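# Unlock the engraving pen and move it to the bench pot

## Task

The engraving pen is locked in its stand by a steel keeper. Turn the red winged knob counter-clockwise (seen from above) to its open stop so that the keeper swings off the pen's collar, without knocking the green supply box beside it; then draw the pen straight up out of its cup, lower it nose down into the blue pot and let go without dropping it. Leave the die, checker, scraper and pip gauge where they lie.

Things in the scene. Friction and masses are not known exactly. Their poses are not given: they have to be found in the camera images.
- stand: Pen stand fixed to the bench; origin under it on the bench top. Its base plate (6 mm thick) spans x -55..55 mm and y -103..155 mm. In its frame the pen's cup (43 mm outside, 31 mm bore, rim 75 mm above the bench) is at x 0, y -50 mm; the knob's upright axis is at x 0, y +45 mm.
- supply_box: Green sheet-metal supply box on the stand, 110 (x) x 60 (y) x 122 mm, axes as the stand's. Origin: centre of its underside, at stand x 0, y +121 mm, z 6 mm; its top is 128 mm above the bench, its near face 46 mm from the knob axis. The wing tips pass 10 mm from that face.
- knob_grip (a point): Centre of the red butterfly knob, on its upright axis, 124 mm above the bench. Turns with the knob: z up, y along the wings, x across them. The wings are one upright blade 8 mm thick, 72 mm tip to tip, from 101 to 136 mm above the bench; below are a 22 mm round hub and the steel keeper (top 89 mm above the bench, reaching 121 mm from the axis).
- keeper (a joint): Angle of knob and keeper, rad, growing counter-clockwise from above. 0 = closed stop: the C-shaped keeper lies 2.5 mm over the pen's collar, pointing to the stand's -y; the wings lie 0.7 rad clockwise of the stand's y axis. The collar is clear from about 0.4; 1.4 = open stop, keeper nearly along the stand's +x. Friction (0.06 N m) holds it where left.
- pen_grip (a point): On the axis of the pen's orange upper barrel (26 mm thick, small black button low on it), 135 mm above its nose tip, 35 mm below its top; z runs along the pen from nose to top. Pen 170 mm long, 0.11 to 0.23 kg. At the start it stands upright, its collar on the cup's rim, this point 150 mm above the bench.
- pen_tip (a point): Tip of the pen's brass cone nose, 135 mm below pen_grip along the pen; 15 mm above the bench at the start. Above it: grey barrel 27 mm thick, then a steel collar 44 mm wide from 60 to 66 mm above the tip, then the orange barrel.
- pot_floor (a point): Centre of the inner floor of the blue pot, 6 mm above the bench. The pot is fixed to the bench, upright and round: 82 mm outside, 72 mm inside, rim 80 mm above the bench.
- die: Bone die, 18 mm cube; origin under its centre. Leave alone.
- checker: White round checker, 34 mm across, 9 mm high; origin under its centre. Leave alone.
- scraper: Scraper with blue plastic handle lying flat, about 170 mm long along its x, 26 mm wide, 16 mm high; origin on the bench near its middle. Leave alone.
- pip_gauge: Flat brass gauge, 90 (x) x 28 x 5 mm; origin under its centre. Leave alone.
Not all that is in view belongs to the job. Of the things shaped like the part that bears pot_floor, the blue one is meant.

How it is judged:
By the outcome, as a careful person would: the job done as asked, in the order asked, and still so for the second after the job is handed in, with the robot touching nothing.
It also fails if it takes over 56 s, if anything falls off the work surface, if the arm or the gripper's body presses on something with over 40 N, if the wrist force passes 120 N, or if a joint passes its speed limit or range.

## Robot

A 6-joint arm with a two-finger parallel gripper is mounted at the origin on the work surface. World frame = base frame: x ahead of the robot, y to its left, z up, the work surface at z = 0. Lengths are in m, angles in rad, forces in N, time in s.
With the tool pointing down it reaches from about 0.25 to 0.775 m from the base axis. Payload 4 kg.
Tool frame: the origin (TCP) lies midway between the tips of the shut fingers; the grasp point (between the pads) lies arm.hold_point_z behind it (arm.hold_point_z is the distance from the TCP to the grasp point, in m); z points along the fingers, y is the direction in which the jaws open and shut (so a half turn about z gives the same grasp; the last joint's range is limited). The gripper opens to 94 mm and grips with 3 to 60 N. Pads are 16 mm wide; open, the fingers measure 119 mm over their backs; the gripper's body (75 mm by 177 mm) begins 78 mm behind the grasp point.
Start: joints at [1.139, 0.087, 1.371, -0, 1.684, -0.103], TCP at [0.178, 0.521, 0.206] pointing down, gripper open.
Joint ranges: [-3.1, 3.1], [-0.76, 2.03], [0.27, 2.55], [-1.08, 4.22], [0.17, 2.65], [-2.57, 2.57]. Speed limits (rad/s): [2.79, 2.79, 3.14, 3.14, 3.14, 3.14].

## Interface

Orientations are given as a rotation vector (axis times angle).
In Python, from workcell import telemetry, eyes, workorder, arm gives the robot as it stands.
- The arm moves only by the shell command python3 -m jog 'ROWS'. ROWS is JSON, a list of rows, each an object with "twist": the turn, a rotation vector about the world's x, y, z in degrees, a list of three; "travel": the shift along the world's x, y, z in m, a list of three; "jaw": the closure in counts, from 0 (fully open) to 255 (shut). A call has 1 to 12 rows; each row is the pose to reach, as a shift and turn from the pose measured when the call began; what a row does not reach only later rows make up. A row lasts 1/12 s, in which the tool goes at most 41.7 mm and 7.16 degrees, less where a joint would pass 70% of its speed; a pose out of reach is approached as far as the arm can. A call with a gripper value outside its range is refused whole. The fingers move at their own pace and stop on an object; the grip force is fixed at half the most. Time passes only in rows, so rows that repeat a pose let the fingers close. It gives the time, the measured TCP pose, the force and the opening at its end, in the units of the state.
- telemetry.sense(): the state, without advancing time (a new reading comes with each control period).
- eyes.camera(name): name is "scene" or "side" or "wrist"; returns a dict with "pixels" (400x640x3 uint8, red, green, blue), "fx", "fy", "cx", "cy" (pixels), "R" (3x3) and "t" (3): a world point X has camera coordinates R X + t. Camera axes: x right, y down, z forward; pixel columns grow to the right and rows downward; lengths in m; the calibration is good to about 2 mm. A picture is of the moment at which its call begins. There is no depth.
- workorder.finish_job(): hands the job in, once; it reports no verdict.
The state is a dict: "t": time; "q": joint angles; "joint_velocities": joint speeds; "joint_efforts": joint torques, N m; "ee_pos": TCP position; "ee_rot": TCP orientation; "contact_force": force on the tool from outside, world axes, zero at the start; "ft_torque": the same for the moment, N m; "finger_gap": finger opening in m.
Only numpy, scipy, OpenCV 4.12 (cv2) and the standard library are available. Lean on these libraries where they do the work, as an engineer would, in place of code of your own. Each camera call takes 0.05 s, during which the arm holds its last target. There are 200 camera calls.

## Working session

There is one attempt and no reset: what is moved stays moved. The work goes in short steps, Python scripts to look and compute and a shell command to move; the robot and the scene stay as the last step left them, time stands still between calls to the robot, and variables do not carry over. Pictures are saved under pics/ and viewed, about 8 in all and at most 12, crops included, and the job is handed in when it is done.

```bash
mkdir -p pics
python3 - <<'E'
from workcell import telemetry, eyes, workorder, arm
import cv2,json,numpy as np
s=telemetry.sense(); print({k:np.round(v,3).tolist() for k,v in s.items()}); print(arm.hold_point_z)
d={}
for n in("scene","side","wrist"):
    c=eyes.camera(n); cv2.imwrite(f"pics/{n}0.png",c["pixels"][:,:,::-1]); d[n]={k:np.array(c[k]).tolist() for k in("fx","fy","cx","cy","R","t")}
    R=np.array(c["R"]);print(n,c["fx"],(-R.T@np.array(c["t"])).round(3))
json.dump(d,open("cal0.json","w"))
E
```

```text
{'t': 0.0, 'q': [1.139, 0.088, 1.372, -0.0, 1.684, -0.103], 'joint_velocities': [-0.0, -0.0, -0.001, -0.001, -0.002, 0.001], 'joint_efforts': [-0.001, -34.02, -30.242, 0.072, 0.033, -0.0], 'ee_pos': [0.177, 0.52, 0.204], 'ee_rot': [-0.514, -3.099, 0.003], 'contact_force': [-0.12, 0.43, -0.457], 'ft_torque': [0.024, -0.016, 0.018], 'finger_gap': 0.094}
0.0188
scene 400.6151919761957 [ 1.055 -0.299  0.859]
side 431.3273386391556 [ 0.431 -0.778  0.782]
wrist 352.12444427730907 [0.112 0.543 0.384]
```

View pics/scene0.png

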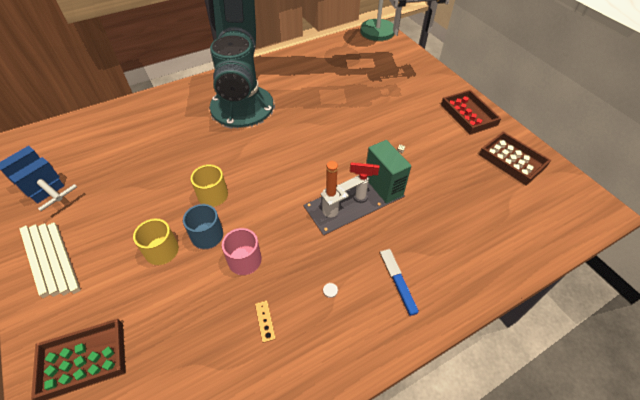

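View pics/side0.png

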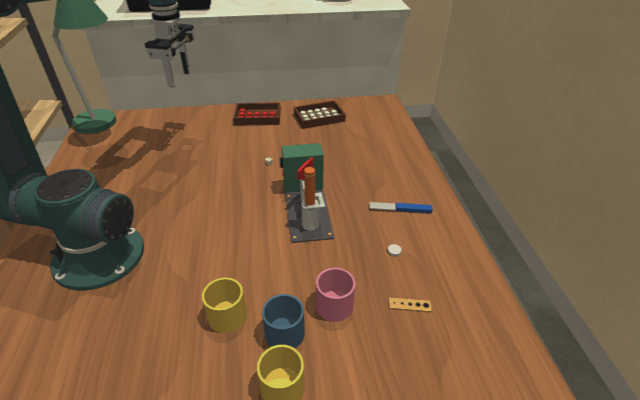

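Pots in the scene picture are yellow (209,184), yellow (156,242), pink (242,251) and blue (204,227); the blue one is also at (284,322) in the side view. Only that one matches "blue". The stand is at scene (345,200), with the pen top at (332,166), the knob at (365,170) and the box at (388,172). I'll check these in one enlarged composite.

Run:
```python
import cv2,numpy as np
a=cv2.imread("pics/scene0.png");b=cv2.imread("pics/side0.png")
def crop(im,x,y,w,h,s): 
    c=cv2.resize(im[y:y+h,x:x+w],None,fx=s,fy=s,interpolation=cv2.INTER_CUBIC); return c
o=np.zeros((600,800,3),np.uint8)
def put(c,x,y): o[y:y+c.shape[0],x:x+c.shape[1]]=c
put(crop(a,300,135,115,100,4),0,0)      # scene stand
put(crop(b,270,140,80,105,4),470,0)     # side stand
put(crop(a,170,195,65,60,3),0,410)
put(crop(b,250,285,70,63,3),200,410)
cv2.imwrite("pics/comp.png",o)
```

```text
(no output)
```

View pics/comp.png

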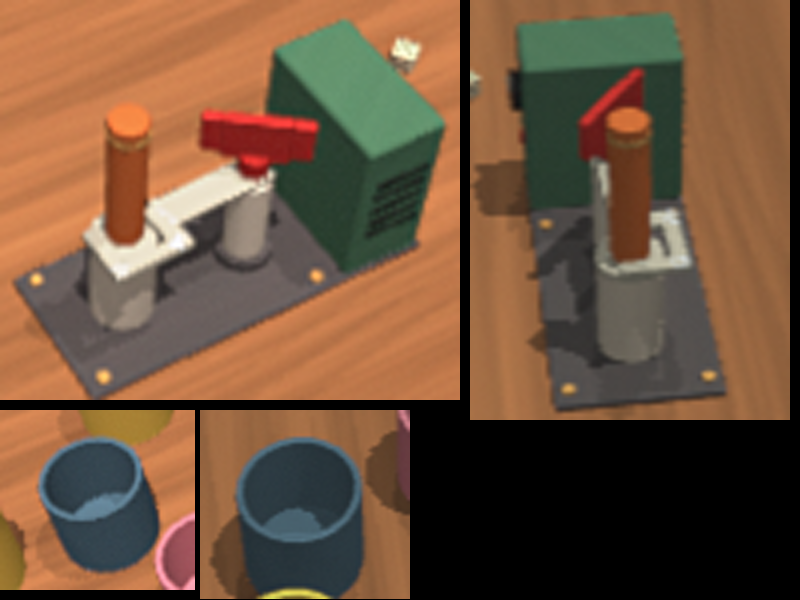

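The crops confirm the blue pot, with its rim at scene x 183..217 and side x 262..304. The keeper is closed over the collar, and the box top and plate corners are sharp. Next I fit the poses.

```bash
cat > h.py <<'E'
import json,numpy as np
from scipy.optimize import least_squares
def proj(c,P):
    p=np.atleast_2d(P)@np.array(c["R"]).T+np.array(c["t"]); return np.c_[c["fx"]*p[:,0]/p[:,2]+c["cx"],c["fy"]*p[:,1]/p[:,2]+c["cy"]]
def w(p,L):
    L=np.atleast_2d(L); c,s=np.cos(p[2]),np.sin(p[2]); return np.c_[p[0]+c*L[:,0]-s*L[:,1],p[1]+s*L[:,0]+c*L[:,1],L[:,2]]
def ray(c,uv):
    R=np.array(c["R"]);d=R.T@[(uv[0]-c["cx"])/c["fx"],(uv[1]-c["cy"])/c["fy"],1];return -R.T@np.array(c["t"]),d
E
python3 - <<'E'
from h import *
d=json.load(open("cal0.json"))
L=np.array([[-55,-103,6],[55,-103,6],[-55,91,128],[-55,151,128],[55,151,128],[55,91,128],[0,-50,185]])/1000
sc=np.array([[304,206],[324.3,234],[368.75,148],[386.2,140.5],[410.7,165.5],[393,174.2],[332,165]])
si=np.array([[291.75,242.25],[333.5,238.2],[284,158],[281.75,146.2],[320.5,143.7],[323,155.2],[310,170.5]])
f=lambda p:np.r_[(proj(d["scene"],w(p,L))-sc).ravel(),(proj(d["side"],w(p,L))-si).ravel()]
r=least_squares(f,[.45,0,0],loss="soft_l1");print(r.x,np.round(f(r.x),1).reshape(-1,2).tolist())
p=r.x
a=np.linspace(0,2*np.pi,90);C=np.c_[.041*np.cos(a),.041*np.sin(a),0*a+.08]
def g(q):
    A=proj(d["scene"],C+[q[0],q[1],0]);B=proj(d["side"],C+[q[0],q[1],0])
    bb=lambda A:np.r_[A.min(0),A.max(0)]
    return np.r_[bb(A)-[183.3,204.3,217.5,232],bb(B)-[262.3,294.3,304,331]]
r=least_squares(g,[.4,-.3]);print("pot",r.x,g(r.x).round(1))
for n,l in dict(pen=[0,-.05,.15],knob=[0,.045,.124]).items(): print(n,w(p,l))
wing=p[2]+np.pi/2-.7;print("wing dir deg",np.degrees(wing),"yaw",np.degrees(p[2]))
# wing end check
kn=w(p,[0,.045,0])[0]
for s in(1,-1):
    P=kn+[s*.036*np.cos(wing),s*.036*np.sin(wing),.136]; print(proj(d["scene"],P),proj(d["side"],P))
from workcell import telemetry
from scipy.spatial.transform import Rotation as Ro
s=telemetry.sense();print(Ro.from_rotvec(s["ee_rot"]).as_matrix().round(3))
E
```

```text
[0.52238514 0.0830428  0.00551623] [[-2.0, -1.5], [-1.8, 0.7], [-1.9, -1.5], [-0.3, -2.0], [1.0, -0.1], [-1.0, 0.1], [-0.7, -0.3], [0.2, -0.6], [1.8, -0.8], [-0.4, -0.7], [0.2, -1.2], [0.9, -1.5], [1.6, -0.9], [0.6, -1.0]]
pot [ 0.43288052 -0.2761663 ] [-2.  -0.8 -1.1 -0.4  0.3 -0.7  1.  -1.8]
pen [[0.52266095 0.03304356 0.15      ]]
knob [[0.52213691 0.12804212 0.124     ]]
wing dir deg 50.20901119524325 yaw 0.3160568544008742
[[378.66108412 166.39364799]] [[313.72884695 156.57061047]]
[[349.51098628 162.40604644]] [[298.30847565 170.27165862]]
[[-0.946  0.323 -0.001]
 [ 0.323  0.946 -0.001]
 [ 0.    -0.002 -1.   ]]
```

```bash
python3 -m jog '[{"twist":[0,0,-110.9],"travel":[0.345,-0.392,0.02],"jaw":110},{"twist":[0,0,-110.9],"travel":[0.345,-0.392,0.02],"jaw":110},{"twist":[0,0,-110.9],"travel":[0.345,-0.392,0.02],"jaw":110},{"twist":[0,0,-110.9],"travel":[0.345,-0.392,0.02],"jaw":110},{"twist":[0,0,-110.9],"travel":[0.345,-0.392,0.02],"jaw":110},{"twist":[0,0,-110.9],"travel":[0.345,-0.392,0.02],"jaw":110},{"twist":[0,0,-110.9],"travel":[0.345,-0.392,0.02],"jaw":110},{"twist":[0,0,-110.9],"travel":[0.345,-0.392,0.02],"jaw":110},{"twist":[0,0,-110.9],"travel":[0.345,-0.392,0.02],"jaw":110},{"twist":[0,0,-110.9],"travel":[0.345,-0.392,0.02],"jaw":110},{"twist":[0,0,-110.9],"travel":[0.345,-0.392,0.02],"jaw":110},{"twist":[0,0,-110.9],"travel":[0.345,-0.392,0.02],"jaw":110}]'
cat > st.py <<'E'
from workcell import telemetry
from scipy.spatial.transform import Rotation as Ro
import numpy as np
s=telemetry.sense();M=Ro.from_rotvec(s["ee_rot"]).as_matrix()
print("t",round(s["t"],2),"tcp",np.round(s["ee_pos"],4),"ydir",np.degrees(np.arctan2(M[1,1],M[0,1])).round(2),"z",M[:,2].round(3),"F",np.round(s["contact_force"],1),"T",np.round(s["ft_torque"],2),"gap",round(s["finger_gap"],4),"q",np.round(s["q"],2))
E
python3 st.py
```

```text
t: 1.15
ee_pos: [0.5083, 0.1433, 0.2236]
ee_rot: [-2.494, -1.908, 0.001]
contact_force: [0.6, 0.8, -0.1]
finger_gap: 0.0535
t 1.15 tcp [0.5083 0.1433 0.2236] ydir -15.15 z [-0.001  0.001 -1.   ] F [ 0.6  0.8 -0.1] T [-0.05  0.07  0.02] gap 0.0535 q [0.17 0.04 1.39 0.   1.72 0.43]
```

```bash
python3 -m jog '[{"twist":[0,0,-24.6],"travel":[0.0138,-0.0153,-0.003],"jaw":110},{"twist":[0,0,-24.6],"travel":[0.0138,-0.0153,-0.003],"jaw":110},{"twist":[0,0,-24.6],"travel":[0.0138,-0.0153,-0.003],"jaw":110},{"twist":[0,0,-24.6],"travel":[0.0138,-0.0153,-0.003],"jaw":110},{"twist":[0,0,-24.6],"travel":[0.0138,-0.0153,-0.003],"jaw":110},{"twist":[0,0,-24.6],"travel":[0.0138,-0.0153,-0.003],"jaw":110}]'
python3 st.py
python3 - <<'E'
from workcell import eyes
import cv2,json,numpy as np
from h import *
c=eyes.camera("wrist");cv2.imwrite("pics/w1.png",c["pixels"][:,:,::-1])
json.dump({k:np.array(c[k]).tolist() for k in("fx","fy","cx","cy","R","t")},open("calw1.json","w"))
wg=np.radians(50.2);kn=np.array([.5221,.1280,0])
for s in(1,-1,0):print("wing",s,proj(c,kn+[s*.036*np.cos(wg),s*.036*np.sin(wg),.136]))
print("pentop",proj(c,[.5227,.0330,.185]))
E
```

```text
t: 1.65
ee_pos: [0.5219, 0.128, 0.2202]
ee_rot: [-2.842, -1.335, 0.002]
contact_force: [-0.2, -0.7, 0.7]
finger_gap: 0.0535
t 1.65 tcp [0.5219 0.128  0.2202] ydir -39.66 z [-0.002  0.001 -1.   ] F [-0.2 -0.7  0.7] T [-0.11  0.12  0.03] gap 0.0535 q [0.13 0.06 1.37 0.   1.71 0.83]
wing 1 [[326.3135869  154.42813397]]
wing -1 [[326.03342971 244.53715978]]
wing 0 [[326.16910424 200.89915852]]
pentop [[415.05795486 321.32575116]]
```

View pics/w1.png

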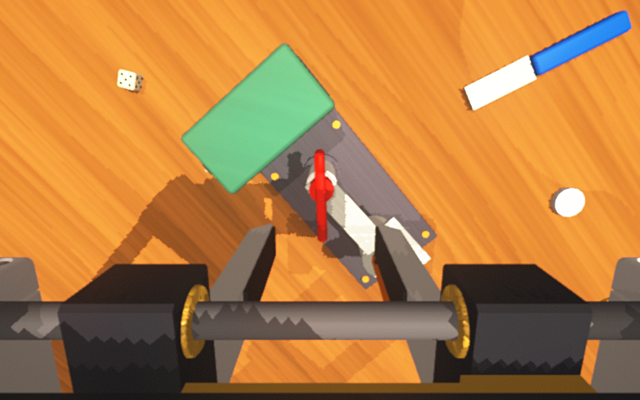

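Run:
```python
from h import *
d=json.load(open("cal0.json"));cw=json.load(open("calw1.json"))
L=np.array([[-55,-103,6],[55,-103,6],[-55,91,128],[-55,151,128],[55,151,128],[55,91,128],[0,-50,185]])/1000
sc=np.array([[304,206],[324.3,234],[368.75,148],[386.2,140.5],[410.7,165.5],[393,174.2],[332,165]])
si=np.array([[291.75,242.25],[333.5,238.2],[284,158],[281.75,146.2],[320.5,143.7],[323,155.2],[310,170.5]])
k=.036*np.array([np.sin(.7),np.cos(.7),0])
W=np.array([[-.055,.091,.128],[-.055,.151,.128],[.055,.151,.128],[.055,.091,.128],[k[0],.045+k[1],.136],[-k[0],.045-k[1],.136]])
wi=np.array([[236,192],[182,136],[286,44],[333,103],[320,151],[322,241]])
def f(p,parts=0):
    def sh(c,i):c=dict(c);c["t"]=np.array(c["t"])+p[3+3*i:6+3*i];return c
    return np.r_[(proj(sh(d["scene"],0),w(p,L))-sc).ravel(),(proj(sh(d["side"],1),w(p,L))-si).ravel(),(proj(sh(cw,2),w(p,W))-wi).ravel(),p[3:]/.0015]
for lim in("free",):
    r=least_squares(f,[.52,.08,0]+[0]*9,loss="soft_l1");p=r.x
    print(p.round(4));print(f(p)[:40].reshape(-1,2).round(1).tolist())
    for n,l in dict(pen=[0,-.05,.15],knob=[0,.045,.124]).items(): print(n,w(p,l))
g=lambda p:(proj(cw,w(p,W))-wi).ravel()
r=least_squares(g,[.52,.08,0]);print("wrist only",r.x,g(r.x).round(1),w(r.x,[0,.045,0]))
```

```text
[ 5.218e-01  8.650e-02  6.700e-03  1.000e-04  2.200e-03  5.000e-04
 -5.000e-04  3.800e-03  2.000e-04 -8.000e-04 -1.400e-03  7.500e-03]
[[-0.9, -1.3], [-0.7, 0.8], [-1.0, -1.3], [0.5, -1.7], [1.9, 0.1], [-0.0, 0.3], [0.5, 0.0], [-0.3, -0.1], [1.2, -0.2], [-0.9, 0.1], [-0.3, -0.4], [0.3, -0.8], [1.0, -0.2], [-0.0, -0.2], [-2.0, 2.0], [-0.7, 1.2], [0.0, -3.9], [4.9, 1.5], [1.6, -0.2], [-0.2, -2.1]]
pen [[0.52209125 0.03648165 0.15      ]]
knob [[0.52145892 0.13147954 0.124     ]]
wrist only [0.52155204 0.08659722 0.00853914] [-3.8  4.1 -4.1  1.8 -0.7 -6.3  5.8  0.9  2.1  0.5  0.4  1. ] [[0.52116779 0.13159558 0.        ]]
```

```bash
python3 -m jog '[{"twist":[0,0,0],"travel":[-0.0006,0.0036,0],"jaw":110},{"twist":[0,0,0],"travel":[-0.0006,0.0036,-0.03],"jaw":110},{"twist":[0,0,0],"travel":[-0.0006,0.0036,-0.06],"jaw":110},{"twist":[0,0,0],"travel":[-0.0006,0.0036,-0.08],"jaw":110},{"twist":[0,0,0],"travel":[-0.0006,0.0036,-0.1],"jaw":110},{"twist":[0,0,0],"travel":[-0.0006,0.0036,-0.112],"jaw":110},{"twist":[0,0,0],"travel":[-0.0006,0.0036,-0.112],"jaw":110},{"twist":[0,0,0],"travel":[-0.0006,0.0036,-0.112],"jaw":110}]'; python3 st.py
python3 - <<'E'
from workcell import eyes
import cv2
o=eyes.camera("wrist")["pixels"][:,:,::-1];a=eyes.camera("side")["pixels"][130:250,250:370,::-1]
import numpy as np
cv2.imwrite("pics/w2.png",np.hstack([cv2.resize(o[50:350,170:470],(400,400)),cv2.resize(a,(400,400),interpolation=cv2.INTER_CUBIC)]))
E
```

```text
t: 2.37
ee_pos: [0.5211, 0.1319, 0.1082]
ee_rot: [-2.841, -1.336, 0.002]
contact_force: [0.6, -0.5, 0.3]
finger_gap: 0.054
t 2.37 tcp [0.5211 0.1319 0.1082] ydir -39.61 z [-0.002  0.001 -1.   ] F [ 0.6 -0.5  0.3] T [-0.03  0.11  0.  ] gap 0.054 q [0.14 0.1  1.55 0.   1.49 0.83]
```

View pics/w2.png

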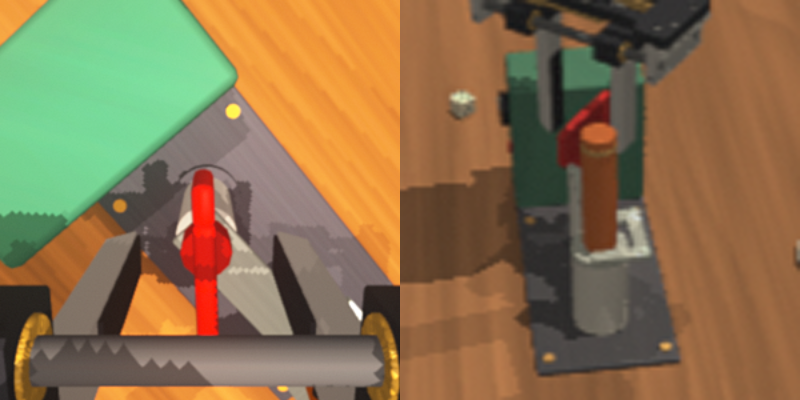

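The blade (column ~205 of the left crop) lies midway between the fingers (138 and 278), so I can close.

```bash
python3 -m jog '[{"twist":[0,0,0],"travel":[0,0,0],"jaw":255},{"twist":[0,0,0],"travel":[0,0,0],"jaw":255},{"twist":[0,0,0],"travel":[0,0,0],"jaw":255},{"twist":[0,0,0],"travel":[0,0,0],"jaw":255},{"twist":[0,0,0],"travel":[0,0,0],"jaw":255},{"twist":[0,0,0],"travel":[0,0,0],"jaw":255},{"twist":[0,0,0],"travel":[0,0,0],"jaw":255},{"twist":[0,0,0],"travel":[0,0,0],"jaw":255},{"twist":[0,0,0],"travel":[0,0,0],"jaw":255},{"twist":[0,0,0],"travel":[0,0,0],"jaw":255}]'; python3 st.py
```

```text
t: 3.3
ee_pos: [0.5214, 0.1328, 0.11]
ee_rot: [-2.84, -1.336, -0.001]
contact_force: [-4.4, 2.7, 2.2]
finger_gap: 0.0081
t 3.3 tcp [0.5214 0.1328 0.11  ] ydir -39.6 z [-0.001  0.003 -1.   ] F [-4.4  2.7  2.2] T [ 0.54  0.87 -0.03] gap 0.0081 q [0.14 0.1  1.55 0.   1.49 0.83]
```

```bash
python3 -m jog '[{"twist":[0,0,2],"travel":[-0.0003,0.0002,0],"jaw":255},{"twist":[0,0,5],"travel":[-0.0005,0.0003,0],"jaw":255},{"twist":[0,0,9],"travel":[-0.0005,0.0003,0],"jaw":255},{"twist":[0,0,13],"travel":[-0.0005,0.0003,0],"jaw":255},{"twist":[0,0,17],"travel":[-0.0005,0.0003,0],"jaw":255},{"twist":[0,0,21],"travel":[-0.0005,0.0003,0],"jaw":255},{"twist":[0,0,25],"travel":[-0.0005,0.0003,0],"jaw":255},{"twist":[0,0,29],"travel":[-0.0005,0.0003,0],"jaw":255},{"twist":[0,0,33],"travel":[-0.0005,0.0003,0],"jaw":255},{"twist":[0,0,37],"travel":[-0.0005,0.0003,0],"jaw":255},{"twist":[0,0,40],"travel":[-0.0005,0.0003,0],"jaw":255},{"twist":[0,0,40],"travel":[-0.0005,0.0003,0],"jaw":255}]'; python3 st.py
```

```text
t: 4.3
ee_pos: [0.5199, 0.1333, 0.11]
ee_rot: [-2.208, -2.228, 0.002]
contact_force: [-4.8, 1.7, 2.5]
finger_gap: 0.0082
t 4.3 tcp [0.5199 0.1333 0.11  ] ydir 0.52 z [-0.005  0.002 -1.   ] F [-4.8  1.7  2.5] T [0.23 0.74 0.07] gap 0.0082 q [0.14 0.1  1.55 0.   1.5  0.13]
```

```bash
python3 -m jog '[{"twist":[0,0,3],"travel":[-0.0005,0,0],"jaw":255},{"twist":[0,0,7],"travel":[-0.0005,0,0],"jaw":255},{"twist":[0,0,11],"travel":[-0.0005,0,0],"jaw":255},{"twist":[0,0,15],"travel":[-0.0005,0,0],"jaw":255},{"twist":[0,0,19],"travel":[-0.0005,0,0],"jaw":255},{"twist":[0,0,23],"travel":[-0.0005,0,0],"jaw":255},{"twist":[0,0,27],"travel":[-0.0005,0,0],"jaw":255},{"twist":[0,0,31],"travel":[-0.0005,0,0],"jaw":255},{"twist":[0,0,34],"travel":[-0.0005,0,0],"jaw":255},{"twist":[0,0,36],"travel":[-0.0005,0,0],"jaw":255},{"twist":[0,0,37],"travel":[-0.0005,0,0],"jaw":255},{"twist":[0,0,37],"travel":[-0.0005,0,0],"jaw":255}]'; python3 st.py
python3 -m jog '[{"twist":[0,0,1],"travel":[0,0,0],"jaw":255},{"twist":[0,0,2],"travel":[0,0,0],"jaw":255},{"twist":[0,0,3],"travel":[0,0,0],"jaw":255},{"twist":[0,0,3],"travel":[0,0,0],"jaw":255}]'; python3 st.py
```

```text
t: 5.3
ee_pos: [0.5186, 0.1329, 0.11]
ee_rot: [-1.386, -2.813, 0.007]
contact_force: [-5.5, -0.5, 2.7]
finger_gap: 0.0079
t 5.3 tcp [0.5186 0.1329 0.11  ] ydir 37.53 z [-0.007 -0.002 -1.   ] F [-5.5 -0.5  2.7] T [0.06 0.71 0.  ] gap 0.0079 q [ 0.15  0.1   1.55 -0.    1.5  -0.51]
t: 5.63
ee_pos: [0.5185, 0.1328, 0.11]
ee_rot: [-1.311, -2.849, 0.008]
contact_force: [-4.9, 0.3, 0.6]
finger_gap: 0.0078
t 5.63 tcp [0.5185 0.1328 0.11  ] ydir 40.57 z [-0.007 -0.002 -1.   ] F [-4.9  0.3  0.6] T [ 0.19  0.5  -0.16] gap 0.0078 q [ 0.15  0.1   1.55 -0.    1.5  -0.56]
```

```bash
python3 -m jog '[{"twist":[0,0,1],"travel":[0,0,0],"jaw":255},{"twist":[0,0,2],"travel":[0,0,0],"jaw":255},{"twist":[0,0,2.5],"travel":[0,0,0],"jaw":255},{"twist":[0,0,2.5],"travel":[0,0,0],"jaw":255}]'; python3 st.py
```

```text
t: 5.97
ee_pos: [0.5185, 0.1328, 0.11]
ee_rot: [-1.249, -2.877, 0.008]
contact_force: [-3.7, 0.4, 2.6]
finger_gap: 0.008
t 5.97 tcp [0.5185 0.1328 0.11  ] ydir 43.06 z [-0.007 -0.003 -1.   ] F [-3.7  0.4  2.6] T [ 0.22  0.5  -0.49] gap 0.008 q [ 0.15  0.1   1.55 -0.    1.5  -0.61]
```

```bash
python3 -m jog '[{"twist":[0,0,0],"travel":[0,0,0],"jaw":140},{"twist":[0,0,0],"travel":[0,0,0],"jaw":140},{"twist":[0,0,0],"travel":[0,0,0],"jaw":140},{"twist":[0,0,0],"travel":[0,0,0],"jaw":140},{"twist":[0,0,0],"travel":[0,0,0.03],"jaw":140},{"twist":[0,0,0],"travel":[0,0,0.07],"jaw":140},{"twist":[0,0,0],"travel":[0,0,0.11],"jaw":100},{"twist":[0,0,0],"travel":[0,0,0.12],"jaw":80},{"twist":[0,0,0],"travel":[0,0,0.12],"jaw":80}]'; python3 st.py
```

```text
t: 6.72
ee_pos: [0.5209, 0.133, 0.2351]
ee_rot: [1.25, 2.879, -0.0]
contact_force: [0.9, -0.2, 0.0]
finger_gap: 0.0591
t 6.72 tcp [0.5209 0.133  0.2351] ydir 43.07 z [ 0.003 -0.001 -1.   ] F [ 0.9 -0.2  0. ] T [0.01 0.   0.01] gap 0.0591 q [ 0.15  0.05  1.35 -0.    1.74 -0.61]
```

```bash
python3 -m jog '[{"twist":[0,0,-33],"travel":[-0.001,-0.096,0],"jaw":80},{"twist":[0,0,-33],"travel":[-0.001,-0.096,0],"jaw":80},{"twist":[0,0,-33],"travel":[-0.001,-0.096,0],"jaw":80},{"twist":[0,0,-33],"travel":[-0.001,-0.096,0],"jaw":80},{"twist":[0,0,-33],"travel":[-0.001,-0.096,0],"jaw":80},{"twist":[0,0,-33],"travel":[-0.001,-0.096,0],"jaw":80},{"twist":[0,0,-33],"travel":[-0.001,-0.096,0],"jaw":80}]'; python3 st.py
python3 - <<'E'
from workcell import eyes
import cv2,json,numpy as np
from h import *
c=eyes.camera("wrist");s=eyes.camera("scene");im=np.ascontiguousarray(c["pixels"][:,:,::-1])
json.dump({k:np.array(c[k]).tolist() for k in("fx","fy","cx","cy","R","t")},open("calw3.json","w"))
cv2.imwrite("pics/w3raw.png",im)
print("pen pred",proj(c,[[.5221,.0365,.185],[.519,.0375,.185]]))
a=s["pixels"][130:240,290:420,::-1]
cv2.imwrite("pics/w3.png",np.vstack([cv2.resize(im[150:400,140:500],(576,400)),np.hstack([cv2.resize(a,(236,200),interpolation=cv2.INTER_CUBIC),np.zeros((200,340,3),np.uint8)])]))
E
```

```text
t: 7.3
ee_pos: [0.5192, 0.0369, 0.2329]
ee_rot: [2.015, 2.409, -0.005]
contact_force: [0.5, 0.5, 0.4]
finger_gap: 0.0645
t 7.3 tcp [0.5192 0.0369 0.2329] ydir 10.19 z [-0.001 -0.003 -1.   ] F [0.5 0.5 0.4] T [-0.06  0.07  0.  ] gap 0.0645 q [-0.04  0.02  1.39 -0.    1.74 -0.21]
pen pred [[329.43302322 216.50220974]
 [325.17290949 214.32562073]]
```

View pics/w3.png

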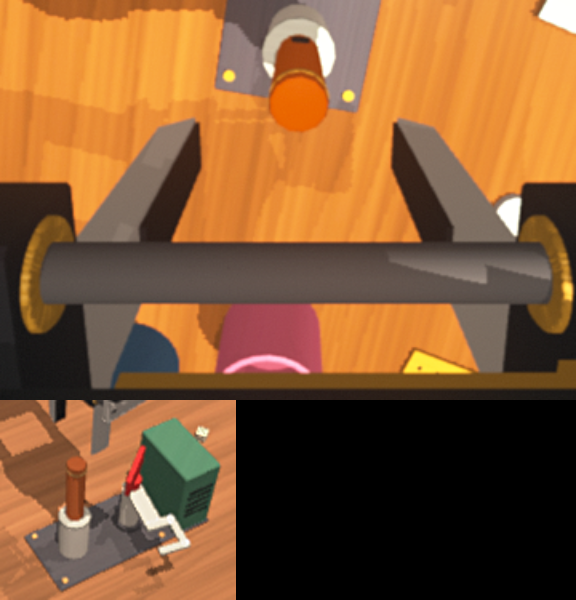

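The keeper is off the collar and points along +x, with the box in place. The pen top is at wrist (326,213), midway between the fingers, so I descend and grip.

```bash
python3 -m jog '[{"twist":[0,0,0],"travel":[0.0006,0.0013,-0.02],"jaw":80},{"twist":[0,0,0],"travel":[0.0006,0.0013,-0.05],"jaw":80},{"twist":[0,0,0],"travel":[0.0006,0.0013,-0.08],"jaw":80},{"twist":[0,0,0],"travel":[0.0006,0.0013,-0.102],"jaw":80},{"twist":[0,0,0],"travel":[0.0006,0.0013,-0.102],"jaw":80},{"twist":[0,0,0],"travel":[0.0006,0.0013,-0.102],"jaw":130},{"twist":[0,0,0],"travel":[0.0006,0.0013,-0.102],"jaw":255},{"twist":[0,0,0],"travel":[0.0006,0.0013,-0.102],"jaw":255},{"twist":[0,0,0],"travel":[0.0006,0.0013,-0.102],"jaw":255},{"twist":[0,0,0],"travel":[0.0006,0.0013,-0.102],"jaw":255},{"twist":[0,0,0],"travel":[0.0006,0.0013,-0.102],"jaw":255},{"twist":[0,0,0],"travel":[0.0006,0.0013,-0.102],"jaw":255}]'; python3 st.py
```

```text
t: 8.4
ee_pos: [0.5205, 0.0385, 0.1326]
ee_rot: [2.014, 2.408, -0.002]
contact_force: [-0.5, -0.4, 1.6]
finger_gap: 0.0254
t 8.4 tcp [0.5205 0.0385 0.1326] ydir 10.19 z [ 0.001 -0.003 -1.   ] F [-0.5 -0.4  1.6] T [-0.01  0.05 -0.  ] gap 0.0254 q [-0.03  0.05  1.55 -0.    1.54 -0.21]
```

```bash
python3 -m jog '[{"twist":[0,0,0],"travel":[0,0,0.004],"jaw":255},{"twist":[0,0,0],"travel":[0,0,0.012],"jaw":255},{"twist":[0,0,0],"travel":[0,0,0.024],"jaw":255},{"twist":[0,0,0],"travel":[0,0,0.036],"jaw":255},{"twist":[0,0,0],"travel":[0,0,0.048],"jaw":255},{"twist":[0,0,0],"travel":[0,0,0.06],"jaw":255},{"twist":[0,0,0],"travel":[0,0,0.075],"jaw":255},{"twist":[0,0,0],"travel":[0,0,0.09],"jaw":255},{"twist":[0,0,0],"travel":[0,0,0.105],"jaw":255},{"twist":[0,0,0],"travel":[0,0,0.12],"jaw":255},{"twist":[0,0,0],"travel":[0,0,0.125],"jaw":255},{"twist":[0,0,0],"travel":[0,0,0.125],"jaw":255}]'; python3 st.py
```

```text
t: 9.4
ee_pos: [0.5215, 0.0384, 0.2604]
ee_rot: [2.011, 2.405, 0.002]
contact_force: [0.4, 0.1, -2.4]
finger_gap: 0.0257
t 9.4 tcp [0.5215 0.0384 0.2604] ydir 10.19 z [ 0.006 -0.003 -1.   ] F [ 0.4  0.1 -2.4] T [-0.04  0.07 -0.03] gap 0.0257 q [-0.03  0.02  1.34 -0.    1.78 -0.21]
```

```bash
python3 -m jog '[{"twist":[0,0,0],"travel":[-0.003,-0.01,0],"jaw":255},{"twist":[0,0,0],"travel":[-0.01,-0.034,0],"jaw":255},{"twist":[0,0,0],"travel":[-0.019,-0.066,0],"jaw":255},{"twist":[0,0,0],"travel":[-0.029,-0.1,0],"jaw":255},{"twist":[0,0,0],"travel":[-0.039,-0.135,0],"jaw":255},{"twist":[0,0,0],"travel":[-0.049,-0.17,0],"jaw":255},{"twist":[0,0,0],"travel":[-0.059,-0.205,0],"jaw":255},{"twist":[0,0,0],"travel":[-0.069,-0.24,0],"jaw":255},{"twist":[0,0,0],"travel":[-0.078,-0.271,0],"jaw":255},{"twist":[0,0,0],"travel":[-0.085,-0.296,0],"jaw":255},{"twist":[0,0,0],"travel":[-0.0895,-0.311,0],"jaw":255},{"twist":[0,0,0],"travel":[-0.0895,-0.311,0],"jaw":255}]'
python3 -m jog '[{"twist":[0,0,0],"travel":[0,0,0],"jaw":255},{"twist":[0,0,0],"travel":[0,0,0],"jaw":255},{"twist":[0,0,0],"travel":[0,0,0],"jaw":255}]' >/dev/null; python3 st.py
python3 - <<'E'
from workcell import eyes,telemetry
import cv2,json,numpy as np
from h import *
p=telemetry.sense()["ee_pos"]
out=[]
for n,(x,y,ww,hh) in dict(scene=(130,90,150,180),side=(210,180,150,180)).items():
    c=eyes.camera(n);im=np.ascontiguousarray(c["pixels"][:,:,::-1]);cv2.imwrite(f"pics/{n}4.png",im)
    json.dump({k:np.array(c[k]).tolist() for k in("fx","fy","cx","cy","R","t")},open(f"cal{n}4.json","w"))
    print(n,"tip pred",proj(c,[p[0],p[1],p[2]+.0188-.1364]))
    out.append(cv2.resize(im[y:y+hh,x:x+ww],(400,480),interpolation=cv2.INTER_CUBIC))
cv2.imwrite("pics/p4.png",np.hstack(out))
E
```

```text
t: 10.4
ee_pos: [0.4297, -0.2757, 0.2586]
ee_rot: [2.019, 2.402, -0.001]
contact_force: [0.7, -0.3, -1.6]
finger_gap: 0.0257
t 10.65 tcp [ 0.4297 -0.2749  0.2581] ydir 9.93 z [ 0.002 -0.002 -1.   ] F [-0.6  1.  -0.6] T [-0.07 -0.    0.04] gap 0.0257 q [-0.68 -0.01  1.37 -0.    1.78 -0.85]
scene tip pred [[192.71984181 200.39150181]]
side tip pred [[280.46766732 290.77410089]]
```

View pics/p4.png

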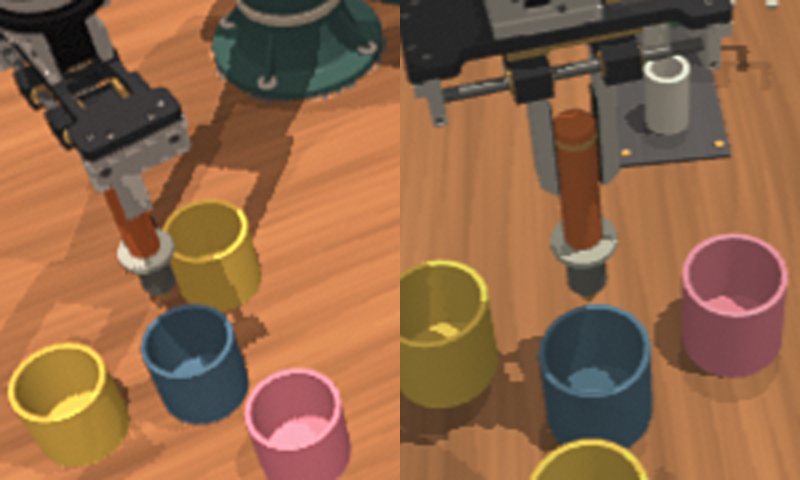

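The tip is over the blue pot in both views: side (280.5,292) against 280.5,291 predicted, scene about (193,201). I lower it, then creep down to the floor.

```bash
python3 -m jog '[{"twist":[0,0,0],"travel":[0.001,0.002,-0.008],"jaw":255},{"twist":[0,0,0],"travel":[0.001,0.002,-0.022],"jaw":255},{"twist":[0,0,0],"travel":[0.001,0.002,-0.038],"jaw":255},{"twist":[0,0,0],"travel":[0.001,0.002,-0.054],"jaw":255},{"twist":[0,0,0],"travel":[0.001,0.002,-0.07],"jaw":255},{"twist":[0,0,0],"travel":[0.001,0.002,-0.085],"jaw":255},{"twist":[0,0,0],"travel":[0.001,0.002,-0.1],"jaw":255},{"twist":[0,0,0],"travel":[0.001,0.002,-0.112],"jaw":255},{"twist":[0,0,0],"travel":[0.001,0.002,-0.12],"jaw":255},{"twist":[0,0,0],"travel":[0.001,0.002,-0.126],"jaw":255},{"twist":[0,0,0],"travel":[0.001,0.002,-0.128],"jaw":255},{"twist":[0,0,0],"travel":[0.001,0.002,-0.128],"jaw":255}]'; python3 st.py
```

```text
t: 11.75
ee_pos: [0.431, -0.2726, 0.1304]
ee_rot: [2.017, 2.404, -0.0]
contact_force: [-0.7, -0.3, -1.7]
finger_gap: 0.0255
t 11.75 tcp [ 0.431  -0.2726  0.1304] ydir 9.99 z [ 0.002 -0.002 -1.   ] F [-0.7 -0.3 -1.7] T [-0.12  0.08 -0.04] gap 0.0255 q [-0.67  0.02  1.59 -0.    1.53 -0.85]
```

```bash
python3 -m jog '[{"twist":[0,0,0],"travel":[0,0,-0.002],"jaw":255},{"twist":[0,0,0],"travel":[0,0,-0.004],"jaw":255},{"twist":[0,0,0],"travel":[0,0,-0.005],"jaw":255},{"twist":[0,0,0],"travel":[0,0,-0.005],"jaw":255},{"twist":[0,0,0],"travel":[0,0,-0.005],"jaw":255}]'; python3 st.py;python3 -m jog '[{"twist":[0,0,0],"travel":[0,0,-0.0015],"jaw":255},{"twist":[0,0,0],"travel":[0,0,-0.0015],"jaw":255},{"twist":[0,0,0],"travel":[0,0,-0.0015],"jaw":255}]'; python3 st.py
```

```text
t: 12.17
ee_pos: [0.4311, -0.2727, 0.1256]
ee_rot: [2.017, 2.403, -0.0]
contact_force: [-0.2, 0.2, -1.3]
finger_gap: 0.0258
t 12.17 tcp [ 0.4311 -0.2727  0.1256] ydir 9.98 z [ 0.003 -0.003 -1.   ] F [-0.2  0.2 -1.3] T [-0.07  0.07 -0.06] gap 0.0258 q [-0.67  0.03  1.59 -0.    1.52 -0.85]
t: 12.42
ee_pos: [0.4311, -0.2727, 0.1241]
ee_rot: [2.017, 2.403, -0.0]
contact_force: [0.3, 0.5, -2.0]
finger_gap: 0.0258
t 12.42 tcp [ 0.4311 -0.2727  0.1241] ydir 9.98 z [ 0.003 -0.003 -1.   ] F [ 0.3  0.5 -2. ] T [-0.06  0.07  0.05] gap 0.0258 q [-0.68  0.03  1.6  -0.    1.51 -0.85]
```

```bash
python3 -m jog '[{"twist":[0,0,0],"travel":[0,0,-0.001],"jaw":255},{"twist":[0,0,0],"travel":[0,0,-0.001],"jaw":255},{"twist":[0,0,0],"travel":[0,0,-0.001],"jaw":255}]'; python3 -m jog '[{"twist":[0,0,0],"travel":[0,0,-0.001],"jaw":255},{"twist":[0,0,0],"travel":[0,0,-0.001],"jaw":255},{"twist":[0,0,0],"travel":[0,0,-0.001],"jaw":255}]'
```

```text
t: 12.67
ee_pos: [0.4312, -0.2729, 0.1235]
ee_rot: [2.017, 2.403, -0.0]
contact_force: [-0.2, 0.6, 0.7]
finger_gap: 0.0257
t: 12.92
ee_pos: [0.4314, -0.273, 0.1233]
ee_rot: [2.016, 2.402, -0.001]
contact_force: [-1.1, 0.4, 4.8]
finger_gap: 0.0256
```

The tip is on the pot floor (4.8 N up). Before letting go I lean the pen about its tip toward the wall, so it won't topple when released.

```bash
python3 -m jog '[{"twist":[-2,-0.35,0],"travel":[-0.0007,0.004,0.0004],"jaw":255},{"twist":[-3.94,-0.7,0],"travel":[-0.0014,0.0081,0.0002],"jaw":255},{"twist":[-5.9,-1.05,0],"travel":[-0.0021,0.0121,-0.0001],"jaw":255},{"twist":[-7.88,-1.39,0],"travel":[-0.0028,0.0161,-0.0006],"jaw":255},{"twist":[-9.4,-1.65,0],"travel":[-0.0033,0.0192,-0.0012],"jaw":255},{"twist":[-10.83,-1.91,0],"travel":[-0.0039,0.0221,-0.0018],"jaw":255},{"twist":[-10.83,-1.91,0],"travel":[-0.0039,0.0221,-0.0018],"jaw":255},{"twist":[-10.83,-1.91,0],"travel":[-0.0039,0.0221,-0.0018],"jaw":255}]'; python3 st.py
```

```text
t: 13.58
ee_pos: [0.4273, -0.2502, 0.1213]
ee_rot: [1.917, 2.287, -0.185]
contact_force: [0.2, 0.2, 0.5]
finger_gap: 0.0254
t 13.58 tcp [ 0.4273 -0.2502  0.1213] ydir 10.07 z [ 0.037 -0.191 -0.981] F [0.2 0.2 0.5] T [ 0.19  0.14 -0.02] gap 0.0254 q [-0.54 -0.09  1.73 -0.15  1.37 -0.7 ]
```

```bash
python3 -m jog '[{"twist":[-0.98,-0.17,0],"travel":[-0.0003,0.002,-0.0005],"jaw":255},{"twist":[-1.96,-0.34,0],"travel":[-0.0007,0.0039,-0.001],"jaw":255},{"twist":[-1.96,-0.34,0],"travel":[-0.0007,0.0039,-0.001],"jaw":255}]'; python3 st.py
python3 -m jog '[{"twist":[-0.98,-0.17,0],"travel":[-0.0003,0.002,-0.0006],"jaw":255},{"twist":[-0.98,-0.17,0],"travel":[-0.0003,0.002,-0.0006],"jaw":255},{"twist":[-0.98,-0.17,0],"travel":[-0.0003,0.002,-0.0006],"jaw":255}]'; python3 st.py
```

```text
t: 13.83
ee_pos: [0.4267, -0.2462, 0.1202]
ee_rot: [1.897, 2.265, -0.218]
contact_force: [0.1, -0.3, -1.0]
finger_gap: 0.0254
t 13.83 tcp [ 0.4267 -0.2462  0.1202] ydir 10.1 z [ 0.043 -0.226 -0.973] F [ 0.1 -0.3 -1. ] T [-0.22  0.02 -0.03] gap 0.0254 q [-0.51 -0.11  1.76 -0.18  1.35 -0.66]
t: 14.08
ee_pos: [0.4265, -0.2448, 0.1198]
ee_rot: [1.886, 2.253, -0.235]
contact_force: [0.6, -3.4, -1.0]
finger_gap: 0.0254
t 14.08 tcp [ 0.4265 -0.2448  0.1198] ydir 10.13 z [ 0.046 -0.244 -0.969] F [ 0.6 -3.4 -1. ] T [-0.73 -0.1  -0.01] gap 0.0254 q [-0.5  -0.12  1.77 -0.2   1.34 -0.64]
```

```bash
python3 -m jog '[{"twist":[0,0,0],"travel":[0,0,-0.0008],"jaw":255},{"twist":[0,0,0],"travel":[0,0,-0.0008],"jaw":255},{"twist":[0,0,0],"travel":[0,0,-0.0008],"jaw":255}]'; python3 -m jog '[{"twist":[0,0,0],"travel":[0,0,0],"jaw":180},{"twist":[0,0,0],"travel":[0,0,0],"jaw":170},{"twist":[0,0,0],"travel":[0,0,0],"jaw":160},{"twist":[0,0,0],"travel":[0,0,0],"jaw":150},{"twist":[0,0,0],"travel":[0,0,0],"jaw":130},{"twist":[0,0,0],"travel":[0,0,0],"jaw":110},{"twist":[0,0,0],"travel":[0,0,0],"jaw":90},{"twist":[0,0,0],"travel":[0,0,0],"jaw":60},{"twist":[0,0,0],"travel":[0,0,0],"jaw":60},{"twist":[0,0,0],"travel":[0,0,0],"jaw":60}]'; python3 st.py
python3 - <<'E'
from workcell import eyes
import cv2,numpy as np
out=[]
for n,(x,y,ww,hh) in dict(scene=(130,90,150,180),side=(210,180,150,180)).items():
    im=eyes.camera(n)["pixels"][:,:,::-1]
    out.append(cv2.resize(im[y:y+hh,x:x+ww],(400,480),interpolation=cv2.INTER_CUBIC))
cv2.imwrite("pics/p5.png",np.hstack(out))
E
```

```text
t: 14.33
ee_pos: [0.4266, -0.245, 0.1195]
ee_rot: [1.887, 2.252, -0.235]
contact_force: [-0.2, -1.6, 2.4]
finger_gap: 0.0255
t: 15.17
ee_pos: [0.4266, -0.245, 0.1195]
ee_rot: [1.887, 2.252, -0.235]
contact_force: [-0.4, -0.2, 0.3]
finger_gap: 0.0712
t 15.17 tcp [ 0.4266 -0.245   0.1195] ydir 10.12 z [ 0.046 -0.244 -0.969] F [-0.4 -0.2  0.3] T [0.05 0.05 0.03] gap 0.0712 q [-0.5  -0.12  1.77 -0.2   1.34 -0.64]
```

View pics/p5.png

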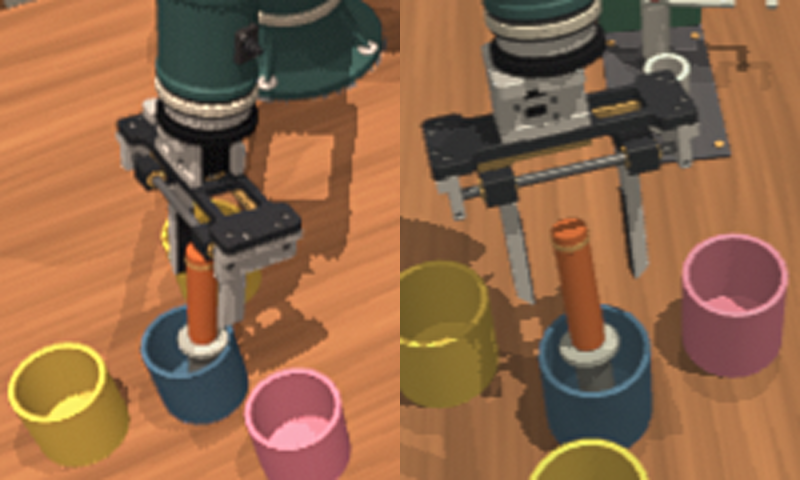

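The pen leans in the blue pot, clear of both fingers. I retract along the tool axis.

```bash
python3 -m jog '[{"twist":[0,0,0],"travel":[-0.0007,0.0037,0.0145],"jaw":60},{"twist":[0,0,0],"travel":[-0.0014,0.0073,0.029],"jaw":60},{"twist":[0,0,0],"travel":[-0.0023,0.0122,0.0485],"jaw":60},{"twist":[0,0,0],"travel":[-0.0035,0.0183,0.0727],"jaw":60},{"twist":[0,0,0],"travel":[-0.0046,0.0244,0.0969],"jaw":60},{"twist":[0,0,0],"travel":[-0.006,0.0317,0.126],"jaw":60},{"twist":[0,0,0],"travel":[-0.02,0.05,0.15],"jaw":60},{"twist":[0,0,0],"travel":[-0.04,0.08,0.16],"jaw":60},{"twist":[0,0,0],"travel":[-0.06,0.1,0.16],"jaw":60},{"twist":[0,0,0],"travel":[-0.06,0.1,0.16],"jaw":60},{"twist":[0,0,0],"travel":[-0.06,0.1,0.16],"jaw":60}]'; python3 st.py
python3 - <<'E'
from workcell import eyes
import cv2,numpy as np
a=eyes.camera("scene")["pixels"][:,:,::-1];b=eyes.camera("side")["pixels"][:,:,::-1]
o=np.hstack([cv2.resize(a[80:360,120:440],(400,350)),cv2.resize(b[120:400,180:500],(400,350))])
cv2.imwrite("pics/f.png",o)
E
```

```text
t: 16.18
ee_pos: [0.3666, -0.1445, 0.2804]
ee_rot: [1.883, 2.251, -0.233]
contact_force: [-0.0, -0.2, 0.2]
finger_gap: 0.0719
t 16.18 tcp [ 0.3666 -0.1445  0.2804] ydir 10.21 z [ 0.049 -0.245 -0.968] F [-0.  -0.2  0.2] T [ 0.07  0.06 -0.05] gap 0.0719 q [-0.33 -0.36  1.64 -0.22  1.73 -0.55]
```

View pics/f.png

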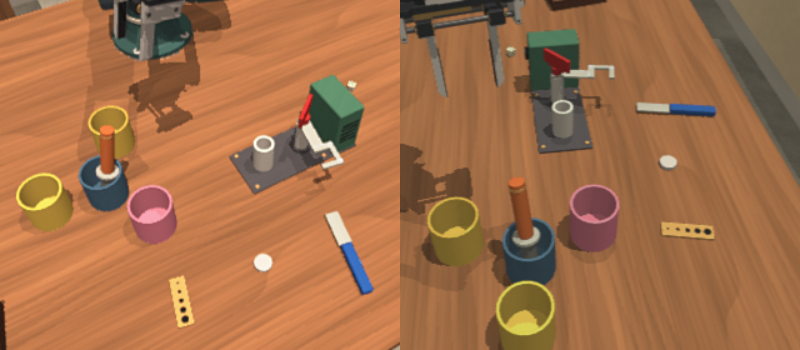

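```bash
python3 -c "
from workcell import workorder
print(workorder.finish_job())"
```

```text
the job is handed in; nothing more can be done
None
```

The job is handed in at about 16 s of the 56 s allowed. The pen is in the blue pot and the keeper is open.

- **Keeper:** I turned the knob about 82° counter-clockwise. At the end the twisting moment rose to 0.49 N m, well above the 0.06 N m friction, which shows it reached the open stop. The last views show the keeper pointing along the stand's +x. I judged the final angle from the moment and the views and did not measure it again after letting go.
- **Supply box:** it looks unmoved in the views after the turn and at the end.
- **Pen:** I drew it straight up and lowered it until the tip touched the pot floor (4.8 N). I then leaned it about 14° until it met the pot wall, so it would not topple on release, and opened the fingers. The last pictures show it nose down, leaning in the blue pot, with the robot well clear and no load on the tool.
- **Other items:** the die, checker, scraper and pip gauge look untouched. I compared them with the first pictures by eye only.

One disagreement along the way: the first stand position from the scene and side cameras was about 4 mm off from the wrist view. I used the combined estimate, and both grasps closed at the expected widths, 8 mm on the knob and about 25.5 mm on the pen.

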